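# Check a centrifuge bucket on the trip balance and sort it by weight

## Robot

A 7-joint arm with a two-finger parallel gripper is mounted at the origin on the work surface. World frame = base frame: x ahead of the robot, y to its left, z up, the work surface at z = 0. Lengths are in m, angles in degrees, forces in N, time in s.
With the tool pointing down it reaches from about 0.425 to 0.875 m from the base axis. Payload 4.7 kg.
Tool frame: the origin (TCP) lies at the very end of the fingers, on their centre line; the grasp point (between the pads) lies 19 mm behind it; z points along the fingers, y is the line along which they close (so a half turn about z gives the same grasp; the last joint's range is limited). The gripper opens to 85 mm and grips with 20 to 120 N. Pads are 22 mm wide; open, the fingers measure 114 mm over their backs; the gripper's body (76 mm by 85 mm) begins 54 mm behind the grasp point. The pads swing forward as they close: fully open they stand 13 mm farther back than shut.
Start: joints at [-64.567, 18.392, -4.016, 83.108, 1.295, 78.541, -3.26], TCP at [0.271, 0.591, 0.231] pointing down, gripper open.
Joint ranges: [-163.93, 163.93], [-17.29, 119.83], [-79.2, 71.16], [3.27, 140.29], [-89.18, 269.18], [5.43, 117.66], [-154.24, 154.24]. Speed limits (degrees/s): [147.25, 147.25, 180, 180, 180, 180, 180].

## Interface

Orientations are given as [roll, pitch, yaw] about the fixed x, y, z axes, in that order (R = Rz(yaw) Ry(pitch) Rx(roll)).
In Python, from plant import telemetry, cams, order gives the robot as it stands.
- The arm moves only by the shell command python3 -m jog 'ROWS' [OPENING] [FORCE]. ROWS is a JSON list of rows, 1 to 5 of them, each of 6 numbers: dx, dy, dz in m, then a rotation vector rx, ry, rz in degrees; each row is the pose to reach, as a shift and turn from the pose commanded when the command began, along the tool's axes at that moment; what a row does not reach only later rows make up. A row lasts 1/8 s, in which the tool goes at most 0.0625 m and 10.7 degrees, less where a joint would pass 70% of its speed; a pose out of reach is approached as far as the arm can. OPENING is the finger opening in m, set as the command begins (- or left out keeps the last). The fingers move at their own pace and stop on an object; FORCE is the grip in N (left out, the last holds). Time passes only in rows, so rows that do not move let the fingers close. It prints the time, the measured TCP pose, the force, the opening and the grip force at its end.
- telemetry.read_state(): the state, without advancing time (a new reading comes with each control period).
- cams.capture(name): name is "side" or "top"; returns a dict with "pixels" (420x560x3 uint8, blue, green, red), "z_map" (420x560 float32, m along the optical axis (not along the pixel's ray), 0 where there is no reading), "mtx" (3x3 intrinsics, pixels), "R" (3x3) and "t" (3): a world point X has camera coordinates R X + t. Camera axes: x right, y down, z forward; pixel columns grow to the right and rows downward; lengths in m; the calibration is good to about 2 mm. A picture is of the moment at which its call begins.
- order.sign_off(): hands the job in; it is judged then, once.
The state is a dict: "clock": time; "qpos": joint angles; "dq": joint speeds; "joint_torque": joint torques, N m; "ee_pos": TCP position; "eef_rot": TCP orientation; "contact_force": force on the tool from outside, world axes, zero at the start; "moment": the same for the moment, N m; "opening": finger opening in m; "grasp_force": force on a finger pad.
Only numpy, scipy, OpenCV 4.12 (cv2) and the standard library are available. Lean on these libraries where they do the work, as an engineer would, in place of code of your own. Each camera call takes 0.05 s, during which the arm holds its last target. There are 200 camera calls.

## Task

Set the orange-capped centrifuge bucket on the empty right pan of the balance, let go and read the beam: is it heavier or lighter than the white-capped reference bucket on the left pan? Then take it off and stand it fully home in the red stand if it is heavier, in the blue stand if it is lighter. Hand the load over to the balance and take it back gently, feeling the weight, so that the beam never swings quickly or slams, keep the bucket upright, and leave the reference on its pan and everything else alone.

Things in the scene. Friction and masses are not known exactly. Their poses are not given: they have to be found in the camera images.
- bucket: orange-capped centrifuge bucket to check: upright aluminium cylinder 52 mm diameter, foot bevelled to 43 mm over its lowest 6 mm, cap 55 mm diameter from 67 to 77 mm up, on it a grip bar 44 mm long (own x axis), 24 mm wide (own y), 77 to 106 mm above the foot. Origin: centre of its underside, z up. Stands on the bench at the start. Hidden mass, 0.30 to 0.60 kg.
- reference: the white-capped reference bucket, same shape and sizes, 0.45 kg, standing on the left pan of the balance; stays there. Origin: centre of its underside.
- balance: grey two-pan trip balance, fixed; base 130 x 310 mm; pans on its y axis 115 mm from the middle, left pan at +y, right at -y; between them a pillar 34 x 50 mm with dial, 154 mm high (red pointer to 182 mm). Origin: centre of its underside. A linkage keeps the pans level as they rise and sink. The knife edges bear at most 15 N from the bucket.
- pan_right_top (a point): centre of the floor of the right pan (empty at the start), a steel pan 120 mm across inside with a rim 4 mm above its floor. It moves with the beam: height about 100 mm when up, 87 mm level, 74 mm when down.
- pan_left_top (a point): centre of the floor of the left pan, like the right one; it sinks as the other rises.
- beam (a joint): beam tilt: 0 = left pan down on its rubber stop, 0.11 level, 0.22 = right pan down on its stop. 6 percent difference in weight carries it to a stop, less leaves it between (weak centring spring). Let go with unequal loads it slams over: it must never turn faster than 0.4 rad/s (46 mm/s at the pan), loading or unloading. Once the hand feels no weight left, letting go leaves the beam where it is.
- red_stand: red plastic block 92 x 92 x 42 mm fixed on the bench with a round hole 55 mm diameter, 34 mm deep with a 3 mm bevel, in the middle of its top: for buckets heavier than the reference. Origin: centre of its underside (hole floor 8 mm above it).
- blue_stand: the same in blue: for buckets lighter than the reference. Red and blue change places.
- mouse: black computer mouse 105 x 60 x 30 mm on the bench, a bystander. Origin: centre of its underside.
- tube_rack: white rack 70 x 190 mm with capped blood tubes, 94 mm high, a bystander. Origin: centre of its underside.
- label_roll: white roll of labels 90 mm diameter, 60 mm high, a bystander. Origin: centre of its underside.
Mind the look-alikes: they are no part of the job. What is shaped like the reference but yellow is not meant.

How it is judged:
By the outcome, as a careful person would: the job done as asked, in the order asked, and still so for the second after the job is handed in, with the robot touching nothing.
It also fails if it takes over 67 s, if anything falls off the work surface, if the arm or the gripper's body presses on something with over 40 N, if the wrist force passes 120 N, or if a joint passes its speed limit or range.

## Working session

There is one attempt and no reset: what is moved stays moved. The work goes in short steps, Python scripts to look and compute and a shell command to move; the robot and the scene stay as the last step left them, time stands still between calls to the robot, and variables do not carry over. Pictures are saved under pics/ and viewed, at most 10 in all, crops included, and the job is handed in when it is done.

```bash
ls; mkdir -p pics; python3 - <<'E'
from plant import telemetry, cams
import cv2,numpy as np
s=telemetry.read_state();print({k:np.round(v,3).tolist() for k,v in s.items()})
for n in ("side","top"):
    c=cams.capture(n);cv2.imwrite(f"pics/{n}0.png",c["pixels"]);np.savez(f"{n}0.npz",**c)
    print(n,c["mtx"].tolist(),np.round(c["R"],3).tolist(),c["t"])
E
```

```text
pics
{'clock': 0.0, 'qpos': [-64.566, 18.441, -4.016, 83.177, 1.293, 78.54, -3.261], 'dq': [-0.033, -0.037, -0.001, 0.023, -0.021, 0.066, -0.072], 'joint_torque': [-0.001, -49.358, -0.383, -31.433, 0.013, 0.011, -0.0], 'ee_pos': [0.271, 0.59, 0.23], 'eef_rot': [-179.888, 0.004, 155.375], 'contact_force': [-0.33, -0.122, 0.167], 'moment': [0.028, -0.051, 0.041], 'grasp_force': 0.0, 'opening': 0.086}
side [[508.73715044133723, 0.0, 281.94792607738646], [0.0, 508.73715044133723, 203.40206130128269], [0.0, 0.0, 1.0]] [[0.895, -0.446, -0.024], [-0.244, -0.443, -0.863], [0.374, 0.778, -0.505]] [-0.55488968  0.22661427  1.15337453]
top [[439.431107605052, 0.0, 282.2685096433636], [0.0, 439.431107605052, 204.7932842306057], [0.0, 0.0, 1.0]] [[-0.017, -1.0, -0.007], [-0.985, 0.017, -0.172], [0.172, 0.004, -0.985]] [0.00558749 0.62346242 1.12115926]
```

View pics/side0.png

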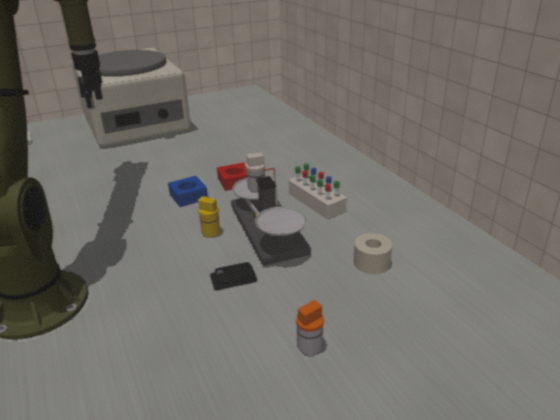

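View pics/top0.png

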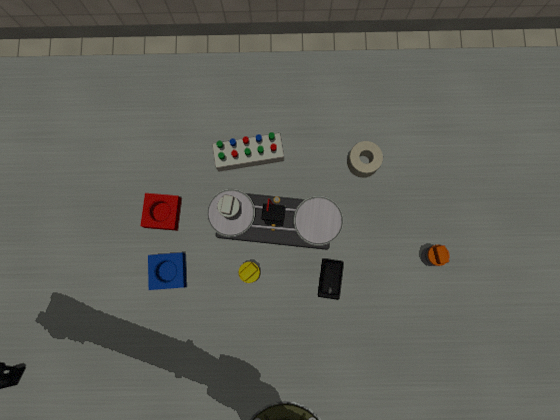

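Candidates for the target: the orange cap at side (310,318) / top (438,255), the yellow look-alike at side (208,216) / top (249,272), and the white reference at side (256,165) / top (230,206). I choose the orange one. The stands are red at top (162,212) and blue at top (167,271), and the right pan is at top (318,221). Next come the close crops.

```bash
cat > h.py <<'E'
import numpy as np,cv2
def load(n): return dict(np.load(n+".npz"))
def pt(c,u,v):
    z=float(c["z_map"][int(round(v)),int(round(u))]); p=np.linalg.inv(c["mtx"])@[u*z,v*z,z]
    return c["R"].T@(p-c["t"])
def plane(c,u,v,h):
    d=c["R"].T@np.linalg.inv(c["mtx"])@[u,v,1]; o=-c["R"].T@c["t"]; return o+d*(h-o[2])/d[2]
def tri(c1,p1,c2,p2):
    P=[c["mtx"]@np.c_[c["R"],c["t"]] for c in (c1,c2)]
    X=cv2.triangulatePoints(P[0],P[1],np.array(p1,float).reshape(2,1),np.array(p2,float).reshape(2,1)); return X[:3,0]/X[3,0]
def crop(c,u,v,r,s=260):
    im=c["pixels"][v-r:v+r,u-r:u+r]; return cv2.resize(np.clip(im*1.6,0,255).astype('uint8'),(s,s),interpolation=cv2.INTER_CUBIC)
E
python3 - <<'E'
from h import *
t=load("top0");s=load("side0")
a=np.hstack([crop(t,438,255,20),crop(t,318,221,32),crop(t,164,242,52)])
b=np.hstack([crop(s,310,328,32),crop(s,280,221,32),crop(s,212,184,40)])
cv2.imwrite("pics/crop0.png",np.vstack([a,b]))
# clouds
def cloud(c):
    v,u=np.mgrid[0:420,0:560];z=c["z_map"].astype(float);p=np.linalg.inv(c["mtx"])@np.stack([u*z,v*z,z]).reshape(3,-1)
    return ((p.T-c["t"])@c["R"]).reshape(420,560,3)
for n,c in (("top",t),("side",s)):
    X=cloud(c);hsv=cv2.cvtColor(c["pixels"],cv2.COLOR_BGR2HSV);H,S,V=cv2.split(hsv)
    for nm,m in (("orange",(H>=5)&(H<16)&(S>180)),("red",((H<5)|(H>172))&(S>150)),("blue",(H>105)&(H<130)&(S>120)),("yellow",(H>=20)&(H<32)&(S>170))):
        m=m.astype('uint8');k,l,st,ce=cv2.connectedComponentsWithStats(m)
        i=1+np.argmax(st[1:,4]);P=X[l==i];P=P[P[:,2]>0.0]
        top=P[P[:,2]>np.percentile(P[:,2],95)-0.006]
        print(n,nm,st[i],ce[i].round(1),"min",P.min(0).round(3),"max",P.max(0).round(3),"topface mid",((np.percentile(top,2,0)+np.percentile(top,98,0))/2).round(4),cv2.minAreaRect((top[:,:2]*1000).astype('float32')))
E
```

```text
top orange [428 245  21  21 352] [438.  254.9] min [ 0.422 -0.429  0.061] max [ 0.507 -0.009  1.211] topface mid [ 0.4641 -0.2314  0.6024] ((463.36859130859375, -211.5533447265625), (42.860836029052734, 410.6543884277344), 5.648674964904785)
top red [ 141  193   40   37 1259] [160.5 211.4] min [ 0.422 -0.009  0.002] max [0.665 0.377 1.211] topface mid [0.6159 0.3264 0.0433] ((554.6715087890625, 174.0344696044922), (439.8031921386719, 107.94468688964844), 67.86874389648438)
top blue [ 148  253   38   37 1293] [166.3 270.8] min [ 0.407 -0.009  0.001] max [0.501 0.363 1.211] topface mid [0.4544 0.3058 0.0429] ((460.16326904296875, 172.58941650390625), (91.5909194946289, 360.37548828125), 2.3618311882019043)
top yellow [239 262  21  21 352] [248.8 271.9] min [0.422 0.057 0.07 ] max [0.472 0.109 0.111] topface mid [0.4478 0.0831 0.106 ] ((447.64697265625, 83.33876037597656), (24.036296844482422, 43.819580078125), 40.7325325012207)
side orange [297 301  26  30 553] [309.8 316.5] min [ 0.121 -1.044  0.07 ] max [ 0.504 -0.391  0.764] topface mid [ 0.4788 -0.405   0.1047] ((296.96954345703125, -711.0105590820312), (753.1050415039062, 39.491981506347656), 59.15654373168945)
side red [218 163  28  27 459] [231.4 173.9] min [ 0.121 -1.044  0.005] max [0.66  0.375 0.764] topface mid [0.6098 0.3256 0.0423] ((391.8043518066406, -340.1861572265625), (1506.7210693359375, 85.24203491210938), 72.19525909423828)
side blue [169 176  38  30 722] [187.2 189.9] min [ 0.121 -1.044  0.003] max [0.499 0.355 0.764] topface mid [0.4508 0.3052 0.0422] ((316.9158935546875, -348.23052978515625), (1442.8619384765625, 103.31378173828125), 78.3684310913086)
side yellow [199 197  19  24 352] [207.4 208.9] min [ 0.121 -1.044  0.053] max [0.465 0.105 0.764] topface mid [ 0.2903 -0.4722  0.4327] ((294.1510009765625, -473.26190185546875), (1193.1304931640625, 38.57440185546875), 74.9747314453125)
```

View pics/crop0.png

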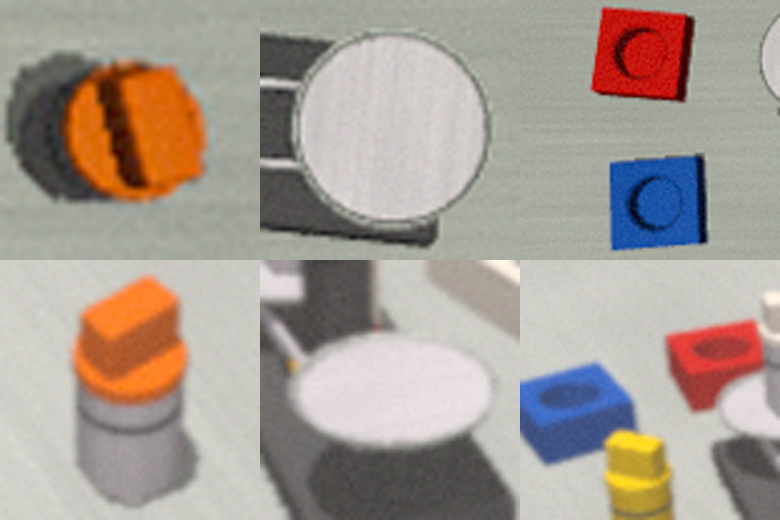

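The crops confirm the orange-capped bucket, with its grip bar nearly along world x and slightly turned. The right pan is empty, and the stand holes show at crop (640,52) and (655,203). Now I'll refine the numbers.

```bash
cat >> h.py <<'E'
def cloud(c):
    v,u=np.mgrid[0:420,0:560];z=c["z_map"].astype(float);p=np.linalg.inv(c["mtx"])@np.stack([u*z,v*z,z]).reshape(3,-1)
    X=((p.T-c["t"])@c["R"]).reshape(420,560,3); X[z<=0]=np.nan; return X
E
python3 - <<'E'
from h import *
for n,boxes in (("top",dict(bar=(438,255,14,.096,.115),cap=(438,255,14,.066,.084),panR=(318,221,28,.08,.115),panL=(231,213,30,.06,.09),red=(161,212,24,.036,.048),blue=(167,271,24,.036,.048))),
                ("side",dict(bar=(310,315,22,.098,.115),panR=(280,221,30,.08,.115),red=(235,175,22,.036,.048),blue=(187,190,22,.036,.048)))):
    c=load(n+"0");X=cloud(c)
    for k,(u,v,r,a,b) in boxes.items():
        P=X[v-r:v+r,u-r:u+r].reshape(-1,3);P=P[(P[:,2]>a)&(P[:,2]<b)]
        # restrict to main level
        z=np.median(P[:,2]);
        rc=cv2.minAreaRect((P[:,:2]*1000).astype('float32'));(cx,cy),rad=cv2.minEnclosingCircle((P[:,:2]*1000).astype('float32'))
        print(n,k,len(P),"z",z.round(4),np.percentile(P[:,2],[5,95]).round(4),"rect",np.round(rc[0],1),np.round(rc[1],1),round(rc[2],1),"circ",round(cx,1),round(cy,1),round(rad,1))
t=load("top0");s=load("side0")
# bar top corner/middle, two-view triangulation from colour centroids of hole & bar
# hole centres from rays at z=.042 : top crop hole ellipses
for nm,(u,v) in dict(red=(112+120*104/260,190+52*104/260),blue=(112+135*104/260,190+203*104/260)).items(): print(nm,(u,v),plane(t,u,v,.042).round(4))
# triangulate: bar top centre, stand hole centres, pan centre
print("red",tri(t,(161,211),s,(212-40+(723-520)*80/260,144+(348-260)*80/260)).round(4))
print("blue",tri(t,(166.5,271),s,(172+(570-520)*80/260,144+(397-260)*80/260)).round(4))
print("pan",tri(t,(318-32+(395-260)*64/260,221-32+126*64/260),s,(280-32+(396-260)*64/260,221-32+(390-260)*64/260)).round(4))
print("bar",tri(t,(438-20+148*40/260,255-20+124*40/260),s,(310-32+130*64/260,328-32+(309-260)*64/260)).round(4))
E
```

```text
top bar 180 z 0.1058 [0.1006 0.1097] rect [ 483.  -402.7] [43.6 25.2] 13.3 circ 482.9 -402.9 22.9
top cap 164 z 0.0769 [0.0708 0.0809] rect [ 483.3 -402.1] [51.9 52.2] 51.0 circ 483.6 -404.3 27.8
top panR 1925 z 0.1005 [0.0967 0.1044] rect [574.8 -97.1] [125.2 124.1] 88.7 circ 575.1 -96.6 63.5
top panL 1368 z 0.0751 [0.0712 0.0797] rect [603.3 123.3] [138.4 122.8] 89.7 circ 599.3 121.8 72.4
top red 836 z 0.0414 [0.0377 0.0452] rect [616.9 327.9] [94.5 92.2] 83.8 circ 617.6 326.9 63.5
top blue 911 z 0.0416 [0.0379 0.0455] rect [455.3 306.5] [92.2 93.7] 3.1 circ 455.4 305.5 63.8
side bar 251 z 0.1047 [0.0992 0.107 ] rect [ 479.6 -402.3] [43.8 25.4] 12.9 circ 479.8 -402.9 23.8
side panR 1390 z 0.1003 [0.0956 0.1052] rect [556.8 -31.1] [126.6 259.6] 12.5 circ 577.6 -24.9 134.5
side red 317 z 0.0417 [0.0369 0.0448] rect [613.  329.5] [103.  94.] 84.0 circ 614.8 331.0 67.4
side blue 401 z 0.0418 [0.0372 0.0447] rect [451.4 307.6] [92.8 99.2] 2.9 circ 450.0 307.0 65.2
red (160.0, 210.8) [0.6149 0.3253 0.042 ]
blue (166.0, 271.2) [0.4533 0.3044 0.042 ]
red [0.614  0.3226 0.0423]
blue [0.4533 0.3041 0.039 ]
pan [ 0.5733 -0.0984  0.1015]
bar [ 0.4828 -0.4012  0.1004]
```

```bash
cat > plan.py <<'E'
# chained tool-frame deltas for world waypoints (x,y,z,yaw), tool straight down
import numpy as np
from scipy.spatial.transform import Rotation as Ro
from plant import telemetry
def plan(wps):
    s=telemetry.read_state();p=np.array(s["ee_pos"]);R=Ro.from_euler("xyz",s["eef_rot"],degrees=True)
    print("t",round(s["clock"],2),"tcp",p.round(4),np.round(s["eef_rot"],2),"F",np.round(s["contact_force"],2),"op",round(s["opening"],4),"g",round(s["grasp_force"],1))
    for w in wps:
        Q=Ro.from_euler("xyz",[180,0,w[3]],degrees=True);d=R.inv().apply(np.array(w[:3])-p);r=(R.inv()*Q).as_rotvec(degrees=True)
        print(w,"->",d.round(4).tolist(),r.round(1).tolist(),"dist",round(float(np.linalg.norm(d)),3));p=np.array(w[:3]);R=Q
E
python3 -c "
from plan import *
plan([(.42,.40,.25,115),(.55,.15,.25,75),(.53,-.13,.24,43),(.4815,-.4025,.20,13)])"
```

```text
t 0.1 tcp [0.2707 0.5904 0.2303] [-179.9     0.    155.38] F [ 0.22 -0.46 -0.17] op 0.0853 g 0.0
(0.42, 0.4, 0.25, 115) -> [-0.2151, -0.1109, -0.0195] [-0.1, 0.0, 40.4] dist 0.243
(0.55, 0.15, 0.25, 75) -> [-0.2815, 0.0122, 0.0] [-0.0, -0.0, 40.0] dist 0.282
(0.53, -0.13, 0.24, 43) -> [-0.2756, 0.0532, 0.01] [0.0, -0.0, 32.0] dist 0.281
(0.4815, -0.4025, 0.2, 13) -> [-0.2213, 0.1662, 0.04] [0.0, -0.0, 30.0] dist 0.28
```

```bash
python3 -m jog '[[-0.043,-0.022,-0.004,0,0,8],[-0.086,-0.044,-0.008,0,0,16],[-0.129,-0.066,-0.012,0,0,24],[-0.172,-0.088,-0.016,0,0,32],[-0.215,-0.111,-0.02,0,0,40]]' 0.06
python3 -m jog '[[-0.056,0.002,0,0,0,8],[-0.112,0.005,0,0,0,16],[-0.168,0.007,0,0,0,24],[-0.224,0.01,0,0,0,32],[-0.281,0.012,0,0,0,40]]'
python3 -m jog '[[-0.055,0.01,0.002,0,0,7],[-0.11,0.021,0.004,0,0,14],[-0.165,0.032,0.006,0,0,20],[-0.22,0.043,0.008,0,0,26],[-0.276,0.053,0.01,0,0,32]]'
python3 -m jog '[[-0.044,0.033,0.008,0,0,6],[-0.088,0.066,0.016,0,0,12],[-0.133,0.1,0.024,0,0,18],[-0.177,0.133,0.032,0,0,24],[-0.221,0.166,0.04,0,0,30]]'
python3 -m jog '[[0,0,0,0,0,0],[0,0,0,0,0,0]]'
python3 -c "
from plan import *
plan([(.4815,-.4025,.15,13),(.4815,-.4025,.085,13)])"
```

```text
clock: 0.72
ee_pos: [0.4207, 0.3989, 0.251]
eef_rot: [-180.0, 0.0, 115.1]
contact_force: [1.2, 0.2, -1.2]
opening: 0.0598
grasp_force: 0.0
clock: 1.35
ee_pos: [0.5517, 0.1501, 0.251]
eef_rot: [-180.0, -0.0, 75.1]
contact_force: [0.8, 0.2, -0.3]
opening: 0.0599
grasp_force: 0.0
clock: 1.98
ee_pos: [0.5324, -0.1304, 0.241]
eef_rot: [-180.0, -0.0, 43.2]
contact_force: [0.9, 0.9, -2.0]
opening: 0.0604
grasp_force: 0.0
clock: 2.6
ee_pos: [0.486, -0.4024, 0.2007]
eef_rot: [-180.0, -0.0, 13.2]
contact_force: [1.7, 0.5, 1.0]
opening: 0.0602
grasp_force: 0.0
clock: 2.85
ee_pos: [0.4863, -0.4007, 0.2007]
eef_rot: [-179.9, 0.0, 13.4]
contact_force: [0.7, 0.2, 0.3]
opening: 0.06
grasp_force: 0.0
t 2.85 tcp [ 0.4863 -0.4007  0.2007] [-1.7993e+02  3.0000e-02  1.3390e+01] F [0.71 0.16 0.31] op 0.06 g 0.0
(0.4815, -0.4025, 0.15, 13) -> [-0.005, 0.0007, 0.0507] [-0.1, 0.0, 0.4] dist 0.051
(0.4815, -0.4025, 0.085, 13) -> [0.0, -0.0, 0.065] [0.0, 0.0, 0.0] dist 0.065
```

```bash
python3 -m jog '[[-0.005,0.0007,0.05,0,0,-0.4],[-0.005,0.0007,0.09,0,0,-0.4],[-0.005,0.0007,0.11,0,0,-0.4],[-0.005,0.0007,0.12,0,0,-0.4],[-0.005,0.0007,0.12,0,0,-0.4]]'
python3 - <<'E'
from plant import cams;from h import *
for n in("side","top"): c=cams.capture(n);np.savez(n+"1.npz",**c)
t=load("top1");s=load("side1")
cv2.imwrite("pics/crop1.png",np.hstack([crop(t,438,255,32,390),crop(s,310,305,48,390)]))
E
```

```text
clock: 3.48
ee_pos: [0.4823, -0.4029, 0.0818]
eef_rot: [180.0, -0.0, 13.8]
contact_force: [0.0, -0.2, 0.2]
opening: 0.06
grasp_force: 0.0
```

View pics/crop1.png

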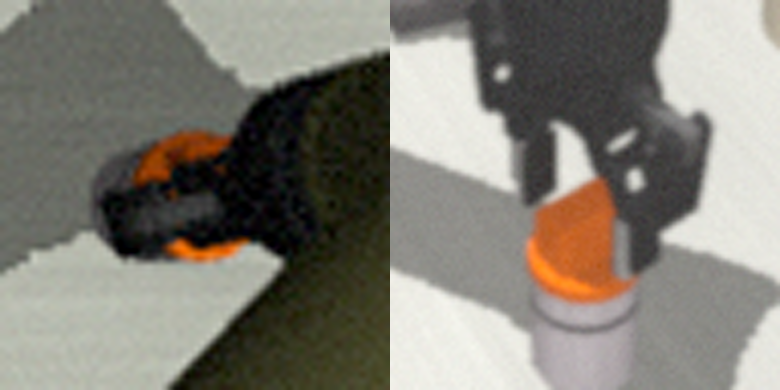

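The right crop shows the fingers straddling the orange bar, with the left finger at (538,190) and the right at (635,250). The bar is centred between them, so I'll close, lift a little and weigh.

```bash
python3 -m jog '[[0,0,0,0,0,0],[0,0,0,0,0,0],[0,0,0,0,0,0],[0,0,0,0,0,0],[0,0,0,0,0,0]]' 0.015 60
python3 -m jog '[[0,0,-0.005,0,0,0],[0,0,-0.02,0,0,0],[0,0,-0.04,0,0,0],[0,0,-0.04,0,0,0],[0,0,-0.04,0,0,0]]'
python3 - <<'E'
from plan import *
plan([(.4815,-.4025,.28,13)])
print(telemetry.read_state()["moment"])
E
```

```text
clock: 4.2
ee_pos: [0.4821, -0.4035, 0.0823]
eef_rot: [179.9, -0.1, 13.8]
contact_force: [-0.4, 0.5, 6.2]
opening: 0.0233
grasp_force: 59.0
clock: 4.82
ee_pos: [0.4817, -0.4029, 0.1214]
eef_rot: [-180.0, -0.0, 13.8]
contact_force: [0.1, 0.4, -3.3]
opening: 0.0229
grasp_force: 58.3
t 4.83 tcp [ 0.4817 -0.4029  0.1214] [-1.7999e+02 -2.0000e-02  1.3790e+01] F [ 0.08  0.39 -3.34] op 0.0229 g 58.3
(0.4815, -0.4025, 0.28, 13) -> [0.0, -0.0004, -0.1586] [-0.0, -0.0, 0.8] dist 0.159
[-0.01229726  0.03131385 -0.0116544 ]
```

```bash
python3 -c "
from plan import *
plan([(.50,-.36,.27,13.8),(.5735,-.0975,.22,13.8)])"
```

```text
t 4.83 tcp [ 0.4817 -0.4029  0.1214] [-1.7999e+02 -2.0000e-02  1.3790e+01] F [ 0.08  0.39 -3.34] op 0.0229 g 58.3
(0.5, -0.36, 0.27, 13.8) -> [0.0281, -0.0373, -0.1486] [-0.0, -0.0, -0.0] dist 0.156
(0.5735, -0.0975, 0.22, 13.8) -> [0.134, -0.2374, 0.05] [0.0, 0.0, 0.0] dist 0.277
```

```bash
python3 -m jog '[[0.002,-0.003,-0.03,0,0,0],[0.008,-0.01,-0.07,0,0,0],[0.015,-0.02,-0.11,0,0,0],[0.022,-0.03,-0.135,0,0,0],[0.028,-0.037,-0.149,0,0,0]]'
python3 -m jog '[[0.02,-0.035,0,0,0,0],[0.045,-0.08,0,0,0,0],[0.07,-0.125,0.01,0,0,0],[0.095,-0.17,0.02,0,0,0],[0.115,-0.205,0.03,0,0,0]]'
python3 -m jog '[[0.012,-0.02,0.01,0,0,0],[0.019,-0.032,0.02,0,0,0],[0.019,-0.032,0.02,0,0,0],[0.019,-0.032,0.02,0,0,0],[0.019,-0.032,0.02,0,0,0]]'
python3 - <<'E'
from plan import *
plan([(.5735,-.0975,.19,13.8)])
from plant import cams;from h import *
for n in("side","top"): c=cams.capture(n);np.savez(n+"2.npz",**c)
t=load("top2");s=load("side2")
cv2.imwrite("pics/crop2.png",np.hstack([crop(t,310,215,50,390),crop(s,280,200,60,390)]))
print(telemetry.read_state()["contact_force"])
E
```

```text
clock: 5.45
ee_pos: [0.5003, -0.36, 0.2711]
eef_rot: [180.0, -0.0, 13.8]
contact_force: [-0.0, 0.1, -3.5]
opening: 0.0228
grasp_force: 58.9
clock: 6.08
ee_pos: [0.5628, -0.1309, 0.2388]
eef_rot: [-179.9, 0.1, 13.9]
contact_force: [-0.3, -0.1, -4.5]
opening: 0.0231
grasp_force: 59.0
clock: 6.7
ee_pos: [0.5736, -0.1003, 0.221]
eef_rot: [180.0, -0.1, 13.6]
contact_force: [-0.0, 0.3, -3.9]
opening: 0.0231
grasp_force: 59.0
t 6.7 tcp [ 0.5736 -0.1003  0.221 ] [ 1.7996e+02 -5.0000e-02  1.3620e+01] F [-0.02  0.34 -3.86] op 0.0231 g 59.0
(0.5735, -0.0975, 0.19, 13.8) -> [0.0005, -0.0028, 0.031] [0.0, -0.1, -0.2] dist 0.031
[ 0.44126831  0.18765298 -4.12509239]
```

View pics/crop2.png

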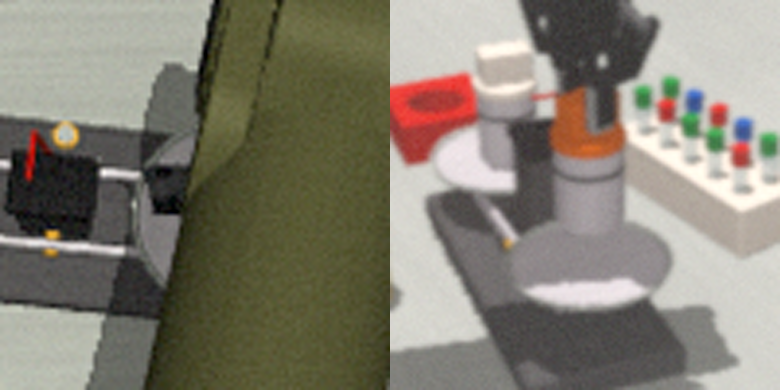

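The bucket hangs centred over the right pan (side crop: bucket (588,190), pan (591,265)), the reference stands on the left pan, and the pointer leans left. Lowering gently.

```bash
python3 -m jog '[[0,-0.002,0.01,0,0,0],[0,-0.002,0.02,0,0,0],[0,-0.002,0.028,0,0,0],[0,-0.002,0.032,0,0,0],[0,-0.002,0.032,0,0,0]]'
for i in 1 2 3; do python3 -m jog '[[0,0,0.0005,0,0,0],[0,0,0.001,0,0,0],[0,0,0.0015,0,0,0],[0,0,0.0015,0,0,0]]' | egrep 'clock|pos|force' ; done
```

```text
clock: 7.42
ee_pos: [0.573, -0.0964, 0.1879]
eef_rot: [-180.0, 0.0, 13.8]
contact_force: [-0.6, -0.5, -3.6]
opening: 0.0231
grasp_force: 59.1
clock: 7.92
ee_pos: [0.5732, -0.0964, 0.1869]
contact_force: [0.1, 0.1, -4.6]
grasp_force: 59.1
clock: 8.43
ee_pos: [0.5732, -0.0964, 0.1853]
contact_force: [0.3, -0.2, -3.7]
grasp_force: 59.1
clock: 8.93
ee_pos: [0.5732, -0.0964, 0.1838]
contact_force: [0.6, 0.1, -3.3]
grasp_force: 59.1
```

```bash
for i in 1 2 3 4; do python3 -m jog '[[0,0,0.0004,0,0,0],[0,0,0.0008,0,0,0],[0,0,0.0008,0,0,0]]' | egrep 'clock|pos|force' ; done
```

```text
clock: 9.3
ee_pos: [0.5732, -0.0964, 0.183]
contact_force: [-0.4, -0.6, -2.8]
grasp_force: 59.1
clock: 9.68
ee_pos: [0.5732, -0.0964, 0.1822]
contact_force: [0.4, 0.3, -3.5]
grasp_force: 59.1
clock: 10.05
ee_pos: [0.5733, -0.0964, 0.1818]
contact_force: [-1.5, 0.3, -0.9]
grasp_force: 59.5
clock: 10.42
ee_pos: [0.5733, -0.0965, 0.1807]
contact_force: [-0.2, 0.3, 0.8]
grasp_force: 59.5
```

```bash
for i in 1 2 3 4; do python3 -m jog '[[0,0,0,0,0,0]]' | egrep 'pos|force' ; done
python3 - <<'E'
from plant import cams;from h import *
c=cams.capture("side");np.savez("side3.npz",**c);X=cloud(c);P=X[215:235,255:300].reshape(-1,3);P=P[(P[:,2]>.06)&(P[:,2]<.12)];print(len(P),np.median(P[:,2]))
X=cloud(load("side0"));P=X[215:235,255:300].reshape(-1,3);P=P[(P[:,2]>.06)&(P[:,2]<.12)];print(len(P),np.median(P[:,2]))
E
```

```text
ee_pos: [0.5733, -0.0965, 0.1807]
contact_force: [-0.7, -0.3, 0.3]
grasp_force: 59.5
ee_pos: [0.5733, -0.0965, 0.1807]
contact_force: [-1.1, 0.5, 0.8]
grasp_force: 59.5
ee_pos: [0.5733, -0.0965, 0.1807]
contact_force: [-0.8, 0.1, 0.6]
grasp_force: 59.5
ee_pos: [0.5733, -0.0965, 0.1807]
contact_force: [-1.2, 0.4, 0.8]
grasp_force: 59.5
745 0.09935207395743151
825 0.10018278161053931
```

```bash
python3 -m jog '[[0,0,-0.0003,0,0,0],[0,0,-0.0003,0,0,0]]' | egrep 'pos|force'; for i in 1 2 3 4; do python3 -m jog '[[0,0,0,0,0,0]]' | egrep 'pos|force' ; done
```

```text
ee_pos: [0.5733, -0.0965, 0.181]
contact_force: [-1.4, 0.4, 0.7]
grasp_force: 59.5
ee_pos: [0.5733, -0.0965, 0.181]
contact_force: [-0.8, 1.0, 1.1]
grasp_force: 59.5
ee_pos: [0.5733, -0.0965, 0.181]
contact_force: [-0.8, -0.3, 1.0]
grasp_force: 59.5
ee_pos: [0.5733, -0.0965, 0.181]
contact_force: [-0.5, -0.3, 0.4]
grasp_force: 59.5
ee_pos: [0.5733, -0.0965, 0.181]
contact_force: [-0.9, -0.4, 0.3]
grasp_force: 59.6
```

```bash
for k in 1 2; do python3 -m jog '[[0,0,-0.0003,0,0,0],[0,0,-0.0003,0,0,0]]' >/dev/null; for i in 1 2 3 4; do python3 -m jog '[[0,0,0,0,0,0]]' | egrep 'contact' ; done; python3 -c "
from plan import *
plan([])"; done
```

```text
contact_force: [-1.3, -0.3, 0.8]
contact_force: [-0.0, -0.7, 0.3]
contact_force: [-0.8, -0.3, 0.5]
contact_force: [-0.7, -0.5, 0.4]
t 12.47 tcp [ 0.5733 -0.0964  0.1813] [-1.800e+02 -1.000e-02  1.377e+01] F [-0.72 -0.48  0.4 ] op 0.0227 g 59.6
contact_force: [-0.6, -0.7, 0.2]
contact_force: [-0.4, 0.0, 1.3]
contact_force: [-0.2, -0.4, 0.9]
contact_force: [-0.4, -1.2, 0.5]
t 13.22 tcp [ 0.5732 -0.0964  0.1815] [-180.     -0.     13.78] F [-0.35 -1.22  0.49] op 0.0229 g 59.5
```

```bash
python3 -m jog '[[0,0,-0.0002,0,0,0],[0,0,-0.0002,0,0,0]]' >/dev/null; for i in 1 2 3 4; do python3 -m jog '[[0,0,0,0,0,0]]' | egrep 'contact' ; done
```

```text
contact_force: [-0.8, 0.2, 0.8]
contact_force: [-0.7, -0.6, 0.9]
contact_force: [0.2, -0.5, 0.1]
contact_force: [0.4, -0.4, 0.6]
```

```bash
python3 -m jog '[[0,0,0,0,0,0],[0,0,0,0,0,0]]' - 20; python3 -m jog '[[0,0,0,0,0,0],[0,0,0,0,0,0]]' 0.027; python3 -m jog '[[0,0,0,0,0,0],[0,0,0,0,0,0],[0,0,0,0,0,0]]' 0.05 
python3 - <<'E'
from plant import cams;from h import *
c=cams.capture("side");np.savez("side4.npz",**c);X=cloud(c);P=X[215:235,255:300].reshape(-1,3);P=P[(P[:,2]>.06)&(P[:,2]<.12)];print(len(P),np.median(P[:,2]))
cv2.imwrite("pics/crop4.png",crop(c,268,200,50,500))
E
```

```text
clock: 14.22
ee_pos: [0.5732, -0.0964, 0.1817]
eef_rot: [-180.0, -0.0, 13.8]
contact_force: [1.2, -0.8, 0.8]
opening: 0.0227
grasp_force: 59.5
clock: 14.48
ee_pos: [0.5732, -0.0962, 0.1816]
eef_rot: [-180.0, 0.0, 13.8]
contact_force: [0.0, -0.1, -0.6]
opening: 0.0269
grasp_force: 0.0
clock: 14.85
ee_pos: [0.5732, -0.0964, 0.1818]
eef_rot: [-180.0, -0.0, 13.8]
contact_force: [-0.4, -0.1, 0.3]
opening: 0.05
grasp_force: 0.0
741 0.10053337080300308
```

View pics/crop4.png

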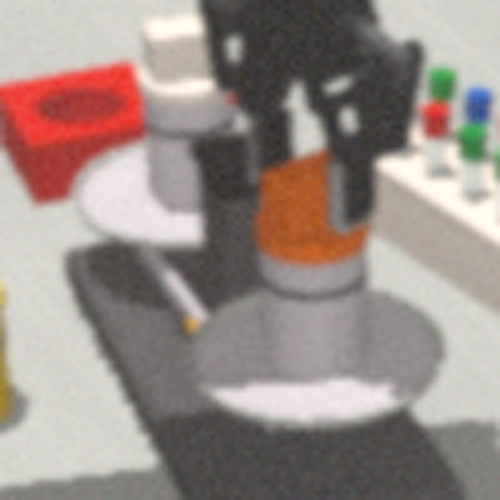

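Released. The right pan stays up at 100.5 mm carrying the orange bucket, with the left pan down at crop (140,195). I'll confirm the settled state and the height of the left pan.

```bash
python3 -m jog '[[0,0,-0.001,0,0,0],[0,0,-0.002,0,0,0],[0,0,-0.002,0,0,0],[0,0,-0.002,0,0,0],[0,0,-0.002,0,0,0]]' 0.05
python3 - <<'E'
from plant import cams;from h import *
c=cams.capture("side");X=cloud(c)
for nm,(y,lo,hi) in dict(R=(-.097,.06,.12),L=(.13,.05,.12)).items():
    P=X.reshape(-1,3);m=(abs(P[:,0]-(.575 if nm=="R" else .585))<.055)&(abs(P[:,1]-y)<.05)&(P[:,2]>lo)&(P[:,2]<hi)
    h,e=np.histogram(P[m,2],bins=np.arange(.05,.121,.004));print(nm,dict(zip(e[:-1].round(3).tolist(),h.tolist())))
E
```

```text
clock: 15.52
ee_pos: [0.5732, -0.0964, 0.1837]
eef_rot: [-180.0, 0.0, 13.8]
contact_force: [0.1, 0.2, -0.3]
opening: 0.05
grasp_force: 0.0
R {0.05: 0, 0.054: 0, 0.058: 0, 0.062: 1, 0.066: 1, 0.07: 0, 0.074: 0, 0.078: 0, 0.082: 0, 0.086: 0, 0.09: 0, 0.094: 47, 0.098: 538, 0.102: 71, 0.106: 31, 0.11: 27, 0.114: 32}
L {0.05: 6, 0.054: 9, 0.058: 3, 0.062: 0, 0.066: 0, 0.07: 56, 0.074: 212, 0.078: 26, 0.082: 12, 0.086: 13, 0.09: 14, 0.094: 11, 0.098: 13, 0.102: 14, 0.106: 11, 0.11: 9, 0.114: 9}
```

Right pan is at 100 mm (up) and left at 75 mm (down on its stop), so the bucket is lighter and goes in the blue stand. Regripping softly, in stages.

```bash
python3 -m jog '[[0,0,0,0,0,0],[0,0,0,0,0,0]]' 0.028 20 | egrep 'clock|force|open'; python3 -m jog '[[0,0,0,0,0,0],[0,0,0,0,0,0]]' 0.025| egrep 'force|open'; python3 -m jog '[[0,0,0,0,0,0],[0,0,0,0,0,0]]' 0.0235| egrep 'force|open'; python3 -m jog '[[0,0,0,0,0,0],[0,0,0,0,0,0]]' 0.022| egrep 'pos|force|open'
```

```text
clock: 15.82
contact_force: [0.4, 0.2, 0.0]
opening: 0.028
grasp_force: 0.0
contact_force: [-0.5, -1.3, -0.5]
opening: 0.0253
grasp_force: 0.0
contact_force: [-0.5, 0.5, 0.2]
opening: 0.0241
grasp_force: 13.0
ee_pos: [0.5733, -0.0964, 0.1838]
contact_force: [-1.1, -0.0, 0.6]
opening: 0.0234
grasp_force: 22.6
```

```bash
for i in 1 2 3 4; do python3 -m jog '[[0,0,-0.0003,0,0,0],[0,0,-0.0006,0,0,0],[0,0,-0.0006,0,0,0]]' | egrep 'clock|pos|contact|grasp' ; done
```

```text
clock: 16.95
ee_pos: [0.5729, -0.0964, 0.1839]
contact_force: [0.8, 0.0, -3.2]
grasp_force: 22.2
clock: 17.32
ee_pos: [0.5731, -0.0964, 0.1848]
contact_force: [0.9, -1.1, -4.8]
grasp_force: 22.1
clock: 17.7
ee_pos: [0.5732, -0.0964, 0.1856]
contact_force: [0.3, -0.2, -3.1]
grasp_force: 22.1
clock: 18.08
ee_pos: [0.5733, -0.0964, 0.1862]
contact_force: [-0.1, 0.6, -4.3]
grasp_force: 22.1
```

```bash
python3 -m jog '[[0,0,-0.006,0,0,0],[0,0,-0.025,0,0,0],[0,0,-0.06,0,0,0],[0,0,-0.095,0,0,0],[0,0,-0.115,0,0,0]]' 0.015 45
python3 -c "
from plan import *
print(telemetry.read_state()['qpos'])
plan([(.54,.10,.30,33.8),(.454,.3055,.28,53.8),(.454,.3055,.15,53.8)])"
```

```text
clock: 18.7
ee_pos: [0.5741, -0.097, 0.305]
eef_rot: [179.9, -0.3, 13.8]
contact_force: [-0.5, 0.6, -3.3]
opening: 0.023
grasp_force: 48.6
[-29.25735341   9.64598828  41.62587452  88.04376317  -6.48037006
  84.49390292 -63.68722713]
t 18.7 tcp [ 0.5741 -0.097   0.305 ] [179.94  -0.26  13.75] F [-0.53  0.59 -3.28] op 0.023 g 48.6
(0.54, 0.1, 0.3, 33.8) -> [0.0137, -0.1994, 0.0048] [0.1, -0.2, -20.0] dist 0.2
(0.454, 0.3055, 0.28, 53.8) -> [0.0429, -0.2186, 0.02] [0.0, 0.0, -20.0] dist 0.224
(0.454, 0.3055, 0.15, 53.8) -> [0.0, -0.0, 0.13] [0.0, 0.0, 0.0] dist 0.13
```

```bash
python3 -m jog '[[0.001,-0.02,0,0,0,-2],[0.004,-0.06,0.001,0,0,-6],[0.007,-0.105,0.002,0,0,-10.5],[0.01,-0.152,0.004,0,0,-15],[0.014,-0.199,0.005,0,0,-20]]'
python3 -m jog '[[0.009,-0.048,0.004,0,0,-5],[0.019,-0.098,0.009,0,0,-10],[0.029,-0.148,0.014,0,0,-15],[0.038,-0.192,0.018,0,0,-18],[0.043,-0.219,0.02,0,0,-20]]'
python3 -m jog '[[0,0,0,0,0,0],[0,0,0.03,0,0,0],[0,0,0.07,0,0,0],[0,0,0.09,0,0,0],[0,0,0.09,0,0,0]]'
python3 - <<'E'
from plant import cams;from h import *
from plan import *
plan([(.454,.3055,.14,53.8)])
for n in("side","top"): c=cams.capture(n);np.savez(n+"5.npz",**c)
t=load("top5");s=load("side5")
cv2.imwrite("pics/crop5.png",np.hstack([crop(t,167,262,40,390),crop(s,195,165,45,390)]))
E
```

```text
clock: 19.32
ee_pos: [0.5377, 0.1032, 0.2954]
eef_rot: [-179.9, 0.0, 34.1]
contact_force: [0.8, -0.1, -4.3]
opening: 0.0227
grasp_force: 48.4
clock: 19.95
ee_pos: [0.4504, 0.3093, 0.2751]
eef_rot: [-179.9, 0.1, 54.2]
contact_force: [-0.2, -0.7, -4.1]
opening: 0.0227
grasp_force: 48.5
clock: 20.58
ee_pos: [0.4531, 0.3037, 0.1845]
eef_rot: [180.0, 0.2, 53.6]
contact_force: [0.5, 0.1, -3.4]
opening: 0.0233
grasp_force: 48.4
t 20.57 tcp [0.4531 0.3037 0.1845] [180.     0.24  53.63] F [ 0.5   0.12 -3.43] op 0.0233 g 48.4
(0.454, 0.3055, 0.14, 53.8) -> [0.0021, -0.0004, 0.0445] [0.0, 0.2, -0.2] dist 0.045
```

View pics/crop5.png

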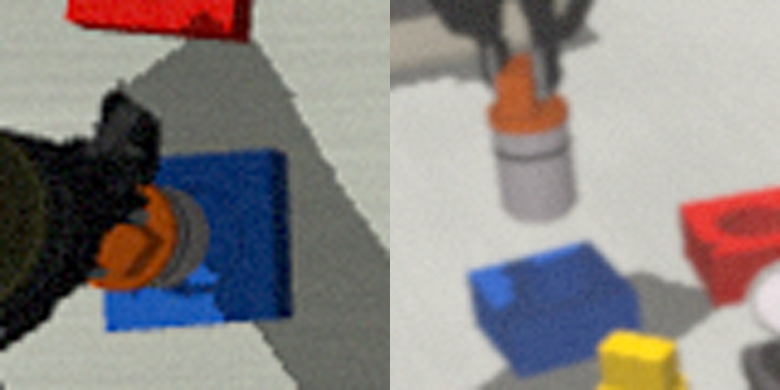

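The top crop shows the orange cap at (140,240) and the bucket over the blue block. The side crop shows the bucket upright at (535,150) above the blue hole at (548,285). I'll check its offset from the TCP by projection.

```bash
python3 - <<'E'
from h import *
from scipy.optimize import least_squares
t=load("top5");s=load("side5");s0=load("side0");t0=load("top0")
tcp=np.array([.4531,.3037]);a=np.linspace(0,2*np.pi,90)
def ring(c,xy,r,z):
    X=np.c_[xy[0]+r*np.cos(a),xy[1]+r*np.sin(a),0*a+z];q=(X@c["R"].T+c["t"])@c["mtx"].T;return q[:,:2]/q[:,2:]
k=45*2/390
# side: cap column extent, body column extent, body bottom row
q=ring(s,tcp,.0275,.1005+.072);print("side cap cols pred",q[:,0].min(),q[:,0].max(),"obs",150+(487-390)*k,150+(568-390)*k)
q=ring(s,tcp,.026,.1005+.030);print("side body cols pred",q[:,0].min(),q[:,0].max(),"obs",150+(499-390)*k,150+(576-390)*k)
q=ring(s,tcp,.0215,.1005);print("side foot bottom row pred",q[:,1].max(),"obs",120+221*k)
kt=80/390
q=ring(t,tcp,.0275,.1005+.077);print("top cap right/bottom pred",q[:,0].max(),q[:,1].max(),"obs",127+178*kt,222+291*kt)
# hole & block, original images: predicted at (.454,.3055)
for n,c in(("side",s0),("top",t0)):
    q=ring(c,(.454,.3055),.0275,.042);print(n,"hole pred",q.min(0).round(1),q.max(0).round(1))
print("obs side hole cols",172+(540-520)*80/260,172+(601-520)*80/260,"rows",144+(379-260)*80/260,144+(412-260)*80/260)
print("obs top hole cols",112+(629-520)*.4,112+(684-520)*.4,"rows",190+176*.4,190+230*.4)
E
```

```text
side cap cols pred 172.42958230884972 191.6535539559405 obs 172.3846153846154 191.0769230769231
side body cols pred 174.8607494785857 192.76798131419204 obs 175.15384615384616 192.92307692307693
side foot bottom row pred 171.2158300513075 obs 171.0
top cap right/bottom pred 162.5648959767232 281.9154463152505 obs 163.5128205128205 281.6923076923077
side hole pred [178.3 180.8] [196.7 189.4]
top hole pred [155.2 260.4] [176.  281.5]
obs side hole cols 178.15384615384616 196.92307692307693 rows 180.6153846153846 190.76923076923077
obs top hole cols 155.6 177.60000000000002 rows 260.4 282.0
```

```bash
python3 -c "
from plan import *
plan([(.4535,.305,.132,53.8)])"
python3 -m jog '[[0.001,-0.0006,0.015,0,0.2,0],[0.001,-0.0006,0.035,0,0.2,0],[0.001,-0.0006,0.05,0,0.2,0],[0.001,-0.0006,0.052,0,0.2,0],[0.001,-0.0006,0.052,0,0.2,0]]'
for i in 1 2 3; do python3 -m jog '[[0,0,0.001,0,0,0],[0,0,0.002,0,0,0],[0,0,0.003,0,0,0],[0,0,0.003,0,0,0]]' | egrep 'clock|pos|contact'; done; python3 -c "
from plan import *
plan([(.4535,.305,.115,53.8)])"
```

```text
t 20.68 tcp [0.4544 0.3054 0.1871] [ 1.7995e+02 -6.0000e-02  5.3680e+01] F [ 1.03  0.54 -3.21] op 0.0231 g 48.4
(0.4535, 0.305, 0.132, 53.8) -> [-0.0009, -0.0005, 0.0551] [0.0, -0.1, -0.1] dist 0.055
clock: 21.3
ee_pos: [0.4539, 0.3074, 0.1345]
eef_rot: [180.0, -0.2, 53.8]
contact_force: [-0.0, 0.2, -3.4]
opening: 0.0232
grasp_force: 48.4
clock: 21.8
ee_pos: [0.4535, 0.3073, 0.1311]
contact_force: [0.2, 0.6, -4.0]
clock: 22.3
ee_pos: [0.4535, 0.3073, 0.128]
contact_force: [0.1, 0.8, -2.5]
clock: 22.8
ee_pos: [0.4535, 0.3073, 0.125]
contact_force: [-0.1, -0.5, -3.9]
t 22.8 tcp [0.4535 0.3073 0.125 ] [-180.     -0.19   53.78] F [-0.06 -0.51 -3.89] op 0.0228 g 48.4
(0.4535, 0.305, 0.115, 53.8) -> [-0.0019, 0.0014, 0.01] [-0.0, -0.2, -0.0] dist 0.01
```

```bash
python3 -m jog '[[-0.001,0.0007,0,0,-0.2,0],[-0.0019,0.0014,0,0,-0.2,0],[-0.0019,0.0014,0,0,-0.2,0],[-0.0019,0.0014,0,0,-0.2,0]]'|egrep 'pos|rot|contact'
for i in 1 2 3 4; do python3 -m jog '[[0,0,0.001,0,0,0],[0,0,0.002,0,0,0],[0,0,0.003,0,0,0],[0,0,0.003,0,0,0]]' | egrep 'clock|pos|contact'; done
```

```text
ee_pos: [0.4536, 0.305, 0.1252]
eef_rot: [-180.0, -0.0, 53.8]
contact_force: [-0.5, -0.2, -3.3]
clock: 23.8
ee_pos: [0.4535, 0.3049, 0.122]
contact_force: [-0.2, -0.3, -3.1]
clock: 24.3
ee_pos: [0.4537, 0.3054, 0.1192]
contact_force: [1.5, 1.7, -2.6]
clock: 24.8
ee_pos: [0.4536, 0.3054, 0.1162]
contact_force: [0.5, 2.4, -3.0]
clock: 25.3
ee_pos: [0.4536, 0.3053, 0.1132]
contact_force: [1.7, 2.9, -2.4]
```

```bash
for i in 1 2 3; do python3 -m jog '[[0.0003,0,0.0015,0,0,0],[0.0003,0,0.003,0,0,0],[0.0003,0,0.0045,0,0,0],[0.0003,0,0.0055,0,0,0],[0.0003,0,0.0055,0,0,0]]' | egrep 'clock|pos|contact'; done
for i in 1 2 3; do python3 -m jog '[[0,0,0.0005,0,0,0],[0,0,0.001,0,0,0],[0,0,0.001,0,0,0]]' | egrep 'pos|contact'; done
```

```text
clock: 25.92
ee_pos: [0.4537, 0.3053, 0.1075]
contact_force: [-0.2, 3.5, -2.8]
clock: 26.55
ee_pos: [0.4538, 0.3054, 0.102]
contact_force: [0.5, 4.1, -1.9]
clock: 27.18
ee_pos: [0.4541, 0.3055, 0.0964]
contact_force: [0.5, 3.3, -3.9]
ee_pos: [0.4541, 0.3056, 0.0956]
contact_force: [0.1, 3.0, -2.6]
ee_pos: [0.4541, 0.3056, 0.0946]
contact_force: [-0.5, 3.3, -2.9]
ee_pos: [0.4541, 0.3056, 0.0935]
contact_force: [1.3, 3.2, -2.1]
```

```bash
for i in 1 2 3; do python3 -m jog '[[0,-0.0002,0.0005,0,0,0],[0.0002,-0.0002,0.001,0,0,0],[0.0002,-0.0002,0.001,0,0,0]]' | egrep 'pos|contact'; done
```

```text
ee_pos: [0.454, 0.3057, 0.0924]
contact_force: [0.8, 2.5, -2.4]
ee_pos: [0.4542, 0.3059, 0.0923]
contact_force: [-2.5, 0.2, 5.0]
ee_pos: [0.4543, 0.3061, 0.0923]
contact_force: [-3.4, -2.2, 12.4]
```

The foot met the floor at TCP 0.0923, which matches the 8 mm hole floor, so the bucket is home. Releasing and retreating.

```bash
python3 -m jog '[[0,0,-0.001,0,0,0],[0,0,-0.001,0,0,0]]' | egrep contact; python3 -m jog '[[0,0,0,0,0,0],[0,0,0,0,0,0],[0,0,0,0,0,0],[0,0,0,0,0,0]]' 0.06 | egrep 'contact|open'
python3 -m jog '[[0,0,-0.01,0,0,0],[0,0,-0.04,0,0,0],[0,0,-0.09,0,0,0],[0,0,-0.14,0,0,0],[0,0,-0.18,0,0,0]]'
python3 -c "
from plan import *
plan([(.27,.52,.27,53.8)])"
```

```text
contact_force: [-1.7, -2.3, 7.3]
contact_force: [0.3, 0.3, 0.2]
opening: 0.06
clock: 30.8
ee_pos: [0.4544, 0.3066, 0.2748]
eef_rot: [180.0, -0.2, 53.8]
contact_force: [-0.1, 0.9, -0.1]
opening: 0.06
grasp_force: 0.0
t 30.8 tcp [0.4544 0.3066 0.2748] [ 1.7997e+02 -1.7000e-01  5.3760e+01] F [-0.06  0.87 -0.05] op 0.06 g 0.0
(0.27, 0.52, 0.27, 53.8) -> [0.0631, -0.2749, 0.0049] [0.0, -0.2, -0.0] dist 0.282
```

```bash
python3 -m jog '[[0.012,-0.05,0,0,0,0],[0.025,-0.11,0,0,0,0],[0.038,-0.165,0,0,0,0],[0.05,-0.22,0,0,0,0],[0.06,-0.26,0,0,0,0]]' >/dev/null; python3 -m jog '[[0,0,0,0,0,0],[0,0,0,0,0,0]]'
python3 - <<'E'
from plant import cams;from h import *
for n in("side","top"): c=cams.capture(n);np.savez(n+"6.npz",**c)
t=load("top6");s=load("side6")
X=cloud(t);P=X[250:295,145:190].reshape(-1,3);P=P[(P[:,2]>.105)&(P[:,2]<.13)];print(len(P),np.median(P,0))
cv2.imwrite("pics/crop6.png",np.hstack([crop(t,220,230,90,390),crop(s,225,190,65,390)]))
E
```

```text
clock: 31.68
ee_pos: [0.2804, 0.5081, 0.2721]
eef_rot: [179.9, -0.0, 53.7]
contact_force: [1.2, -0.3, -0.4]
opening: 0.0599
grasp_force: 0.0
181 [0.45464057 0.30337685 0.11366426]
```

View pics/crop6.png

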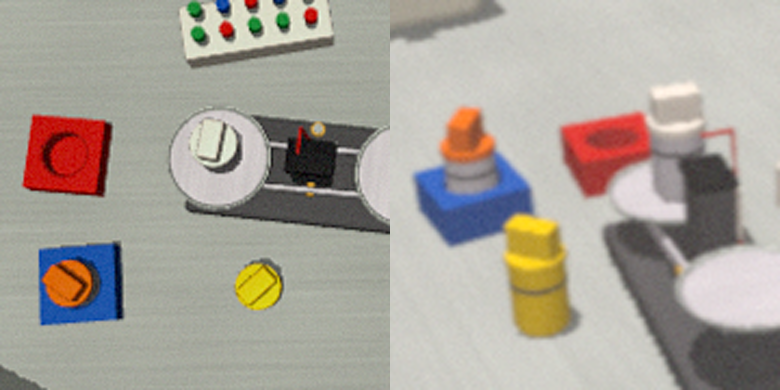

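The orange bucket stands upright in the blue stand (top crop (68,283), side crop (468,150)). Its bar top is at 113.7 mm, and fully home would be 114 mm. The reference is still on the left pan and the rest is undisturbed.

```bash
python3 -c "
from plant import order
print(order.sign_off())"
```

```text
the job is handed in; nothing more can be done
None
```

The orange-capped bucket is lighter than the reference (the beam stayed on its left stop after release), so it now stands fully home in the blue stand, and the job was handed in at about 32 s.

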